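# Roll-check the next tube under the measuring head

### The arm

A 7-joint arm with a two-finger parallel gripper is mounted at the origin on a cart in front of the work surface, level with it; the furniture and walls round the work are solid. World frame = base frame: x ahead of the robot, y to its left, z up, the work surface at z = 0. Lengths are in m, angles in rad, forces in N, time in s.
With the tool pointing down it reaches from about 0.35 to 0.9 m from the base axis. Payload 19.9 kg.
Tool frame: the origin (TCP) lies between the finger pads; the fingertips stand 19 mm ahead of it and the grasp point (between the pads) is the TCP; z points along the fingers, y is the direction in which the jaws open and shut (so a half turn about z gives the same grasp; the last joint's range is limited). The gripper opens to 94 mm and grips with 3 to 60 N. Pads are 16 mm wide; open, the fingers measure 119 mm over their backs; the gripper's body (75 mm by 177 mm) begins 78 mm behind the grasp point.
Start: joints at [-1.278, 0.417, -0.01, 1.614, 0.005, 1.111, -0.053], TCP at [0.205, 0.59, 0.224] pointing down, gripper open.
Joint ranges: [-2.81, 2.81], [-0.39, 2.02], [-1.27, 1.25], [0.06, 2.57], [-1.19, 4.33], [0.19, 2], [-2.82, 2.82]. Speed limits (rad/s): [1.89, 1.89, 2.39, 2.39, 3.01, 3.01, 3.01].

### API

Orientations are given as a 3x3 rotation matrix whose columns are the frame's x, y, z axes.
In Python, from rig import robot gives the robot as it stands. Calls block until the motion is done:
- robot.move_ptp(position, orientation): joint-space move of the TCP to a pose.
- robot.move_linear(position, velocity=0.15, frame=None, threshold=None): straight line of the TCP; frame=None keeps the orientation; velocity is the mean speed in m/s. With threshold (N) it stops when the force on the tool has changed by that much, and returns True; else False.
- robot.goto_joints(angles): joint-space move.
- robot.gripper_to(opening): finger opening in m; the grip force is fixed at half the most; returns when the fingers have stopped.
- robot.pause(seconds).
- robot.ik(position, orientation): joint angles nearest the present ones, or None.
- robot.get_state(): the state.
- robot.grab_frame(name): name is "side" or "top"; returns the picture (400x640x3 uint8, red, green, blue); there is no depth.
- robot.camera_info(name): a dict with "fx", "fy", "cx", "cy" (pixels), "rvec" (rotation vector, rad) and "tvec" (3), from world to camera coordinates, as OpenCV has them. Camera axes: x right, y down, z forward; pixel columns grow to the right and rows downward; lengths in m; the calibration is good to about 2 mm. A picture is of the moment at which its call begins. camera_info takes no time and is no camera call.
A pose or a line that the arm cannot do raises robot.PlanningError and nothing moves.
- robot.sign_off(): hands the job in, once; it reports no verdict.
The state is a dict: "time": time; "qpos": joint angles; "joint_vel": joint speeds; "effort": joint torques, N m; "ee_pos": TCP position; "tool_rot": TCP orientation; "force": force on the tool from outside, world axes, zero at the start; "moment": the same for the moment, N m; "opening": finger opening in m.
Only numpy, scipy, OpenCV 4.12 (cv2) and the standard library are available. Lean on these libraries where they do the work, as an engineer would, in place of code of your own. Each camera call takes 0.05 s, during which the arm holds its last target. There are 200 camera calls.

### The job

Pick the stray brass plug off the checking plate and leave it on the bench clear of the plate, then take the lowest tube from the feed rack so that the next one rolls down to the stop. Lay the tube across the plate on the start line (the one nearer the robot) with its cross hole upward, let go, and roll it along the plate by pushing high on it, one full turn, until it rests over the finish line under the measuring head. While it is rolled it must turn over, stay on the plate and lie square to it; do not bump the measuring head or shift anything else on the bench.

Things in the scene. Friction and masses are not known exactly. Their poses are not given: they have to be found in the camera images.
- tube_1_center (a point): bright steel tube, 36 mm diameter, 60 mm long, 0.19 kg, one black 8 mm cross hole in its side; point: its centre; y along the tube, z out through the hole. Lightly oiled: friction about 0.22 on everything; rolls freely, stops about 10 mm after a gentle push ends. Starts lowest of three in the rack, hole upward, touching the stop lip and tube 2; its ends stand free for gripping (60 mm).
- tube_2_center (a point): same kind of tube, second in the rack, touching tube 1; point: its centre. It must roll to the stop by itself once tube 1 is gone.
- tube_3_center (a point): same kind of tube, third and highest in the rack; point: its centre.
- rack: fixed aluminium feed rack, x -30 to +105 mm; origin at bench level under the centre of the tube at the stop, x up the slope (18 deg), y along the tubes. Track 40 mm wide; stop lip 16 mm high, 18 mm in front of that centre; side cheeks (74 mm over all, 20 mm above the track) beside the upper tubes only, from 25 mm behind it. Tube centres (x, z): (0, 48), (35, 59), (69, 70) mm.
- rack_stop (a point): point where the centre of a tube resting at the rack's stop lies, 48 mm above the bench; axes as the rack's.
- stand: fixed checking stand: flat ground steel plate, 12 mm thick, 130 mm wide (y), x from -45 to +200 mm, with two black lines across it; origin at bench level under the middle of the start line, x along the rolling direction (away from the robot) to the finish line, z up. A column 60 mm wide stands at x = 152 to 192 mm.
- start_line (a point): middle of the start line on the plate's top face (12 mm up); axes as the stand's. A tube lying there has its centre 18 mm above this point.
- finish_line (a point): middle of the finish line on the plate's top face, 115 mm along x from the start line; axes as the stand's. It lies 28 mm behind the front face of the measuring head that overhangs it.
- head: fixed grey measuring head, a box overhanging the plate: x from 87 to 192 mm and y from -40 to 40 mm in the stand's frame, underside 112 mm and top 212 mm above the bench; origin: the bottom of its front face, in the middle. Under it only a tilted gripper reaches the tube.
- plug_center (a point): stray brass plug standing on the plate between the lines: round 25 mm base 11 mm high, with a 14 mm square head, 23 mm high in all, 0.045 kg; point: its centre, half-way up; z up.
- valve_body: standing dark small valve body, 38x46x86 mm, beside the stand's column; origin at its foot. Bystander; leave it where it is.
- hex_nipple_1: standing threaded hex nipple, 31 mm across, 37 mm high, right of the plate; origin at its foot. Bystander; leave it where it is.
- hex_nipple_2: standing threaded hex nipple, 31 mm across, 37 mm high, behind the rack; origin at its foot. Bystander; leave it where it is.
- marker: felt marker lying down, 17 mm thick, 125 mm long along its y axis, right of the plate; origin at its underside's middle. Bystander; leave it where it is.
- tape_roll: roll of tape lying flat, 77 mm across, 19 mm high, left of the plate; origin at its underside's centre. Bystander; leave it where it is.
- plug_gauge: plug gauge lying down, 18 mm thick, 102 mm long along its y axis, in front of the rack; origin at its underside's middle. Bystander; leave it where it is.
- enamel_mug: white mug, 80 mm across and 81 mm high, with handle 106 mm, at the back right; origin at its underside. Bystander; leave it where it is.
Mind the look-alikes: they are no part of the job. Leave any green or orange look-alike of the part that bears tube_1_center alone.

How it is judged:
On the way, in this order (a step that is already met when the one before it is completed fails the run):
1. the brass plug stands or lies on the bench, off the plate, released (height (world z) of plug_center between 0.004 and 0.018 m and contact force between the fingers and brass_plug below 0.1 N and linear speed of brass_plug below 0.02 m/s), for 0.2 s.
2. tube 1 is out of the rack and tube 2 has rolled to the stop (distance between tube_1_center and rack_stop above 0.05 m and distance between tube_2_center and rack_stop below 0.008 m and distance between tube_3_center and tube_2_center below 0.042 m), for 0.1 s.
3. tube 1 lies across the plate on the start line, hole upward, released and at rest (x of tube_1_center in the frame of stand between -0.012 and 0.012 m and y of tube_1_center in the frame of stand between -0.02 and 0.02 m and angle between the y axis of tube_1_center and the y axis of stand, either way round below 0.2 rad and z of tube_1_center in the frame of stand between 0.025 and 0.035 m and linear speed of tube_1 below 0.01 m/s and angular speed of tube_1 below 0.4 rad/s and angle between tube_1_center's own z axis and vertical below 0.8 rad and contact force between the fingers and tube_1 below 0.1 N), for 0.2 s.
4. tube 1 has rolled over, hole underneath, on the plate between the lines (x of tube_1_center in the frame of stand between 0.02 and 0.1 m and angle between tube_1_center's own z axis and vertical above 2.4 rad and angle between the y axis of tube_1_center and the y axis of stand, either way round below 0.2 rad and z of tube_1_center in the frame of stand between 0.025 and 0.035 m), for 0.05 s.
5. tube 1 lies over the finish line (x of tube_1_center in the frame of stand between 0.107 and 0.123 m and y of tube_1_center in the frame of stand between -0.025 and 0.025 m and angle between the y axis of tube_1_center and the y axis of stand, either way round below 0.2 rad and z of tube_1_center in the frame of stand between 0.025 and 0.035 m), for 0.2 s.
At the end, for the whole second after the job is handed in: tube 1 rests on the plate, centre within 8 mm of the finish line and 25 mm of the middle, square within 0.2 rad; tube 2 at the rack stop (within 8 mm), tube 3 against it; brass plug on the bench off the plate; no bystander shifted over 20 mm (all of step 5 and linear speed of tube_1 below 0.01 m/s and angular speed of tube_1 below 0.4 rad/s and distance between tube_2_center and rack_stop below 0.008 m and distance between tube_3_center and tube_2_center below 0.042 m and height (world z) of plug_center between 0.004 and 0.018 m); the robot touches nothing.
It fails at once if tube 1 is lifted off the plate between the lines or under the head (x of tube_1_center in the frame of stand between 0.03 and 0.145 m and y of tube_1_center in the frame of stand between -0.06 and 0.06 m and z of tube_1_center in the frame of stand between 0.038 and 0.09 m).
It fails at once if the measuring head is bumped (contact force between head and anything else above 5 N).
It fails at once if a bystander is shifted by more than 20 mm (distance of any of valve_body, hex_nipple_1, hex_nipple_2, marker, tape_roll, plug_gauge, enamel_mug from where it was at the start of the episode above 0.02 m).
It also fails if it takes over 72 s, if anything falls off the work surface, if the arm or the gripper's body presses on something with over 40 N, if the wrist force passes 120 N, or if a joint passes its speed limit or range.

## Working session

There is one attempt and no reset: what is moved stays moved. The work goes in short steps, each a Python script; the robot and the scene stay as the last script left them, time stands still between calls to the robot, and variables do not carry over. Pictures are saved under pics/ and viewed, about 8 in all and at most 12, crops included, and the job is handed in when it is done.

```bash
ls; mkdir -p pics
python3 - <<'E'
from rig import robot
import cv2
for n in("top","side"):
    im=robot.grab_frame(n); cv2.imwrite(f"pics/{n}0.png",im[:,:,::-1]); print({k:v for k,v in robot.camera_info(n).items()})
print(robot.get_state())
E
```

```text
pics
{'fx': 433.5509791816743, 'fy': 433.5509791816743, 'cx': 317.92477465939356, 'cy': 204.86366102778032, 'rvec': array([ 2.20496042, -2.17674213,  0.08019965]), 'tvec': array([-0.11914476,  0.55102306,  0.94814192])}
{'fx': 387.3723479642463, 'fy': 387.3723479642463, 'cx': 317.9429163942055, 'cy': 204.18424231569682, 'rvec': array([ 2.22027332, -0.07679233,  0.04423657]), 'tvec': array([-0.54227131,  0.03903404,  0.96850232])}
{'time': 0.1, 'qpos': array([-1.27748524,  0.41791872, -0.01032677,  1.61405387,  0.00470447,
        1.1106961 , -0.05299682]), 'joint_vel': array([-0.00056148,  0.00042286,  0.00112409, -0.00120515,  0.00117077,
        0.00050404,  0.00010463]), 'effort': array([-1.70362850e-04, -8.52559304e+01,  6.39246516e-01, -4.26684201e+01,
       -4.89764242e-02,  1.64659851e-02,  2.95735958e-05]), 'ee_pos': array([0.20526956, 0.5900233 , 0.22391022]), 'tool_rot': array([[-9.44483795e-01,  3.28557890e-01, -2.71475519e-04],
       [ 3.28557993e-01,  9.44483251e-01, -1.01649583e-03],
       [-7.75736435e-05, -1.04925929e-03, -9.99999447e-01]]), 'force': array([ 0.19283033, -0.1639081 , -0.29188407]), 'moment': array([-0.01673807,  0.0178803 ,  0.00014069]), 'opening': 0.0937221843016371}
```

View pics/top0.png

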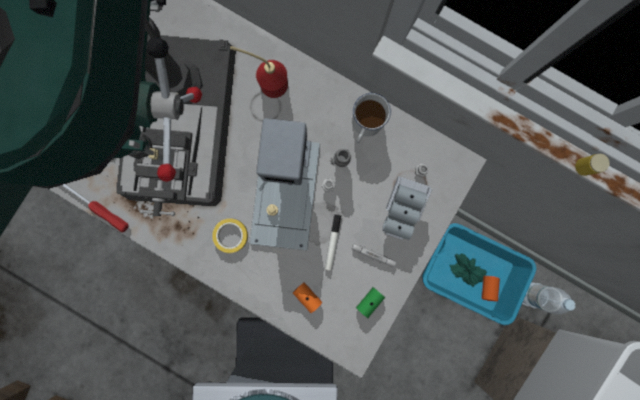

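View pics/side0.png

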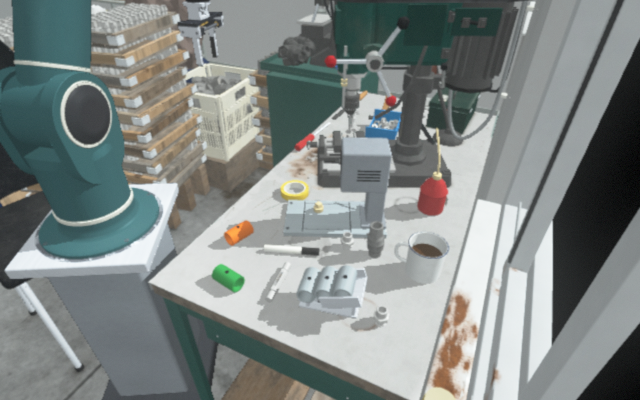

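The top view shows the plate (252–320, 140–247), the plug at (272,210) and the rack with three steel tubes at about (400,228), (405,211) and (412,194). The look-alikes are the orange tube at (307,297) and the green tube at (371,302), and in the side view (238,232) and (228,278). I take the steel tube at the rack's lowest end, nearest the robot, at top (400,228). Now I'll check that in a close crop.

```bash
cat > h.py <<'E'
import numpy as np, cv2
from rig import robot
def cam(n):
    c=robot.camera_info(n); K=np.array([[c["fx"],0,c["cx"]],[0,c["fy"],c["cy"]],[0,0,1]])
    return K,np.array(c["rvec"],float),np.array(c["tvec"],float)
def ray(n,uv,z):
    K,r,t=cam(n); R=cv2.Rodrigues(r)[0]; o=-R.T@t
    d=R.T@np.linalg.inv(K)@np.array([uv[0],uv[1],1.]); return o+d*(z-o[2])/d[2]
def proj(n,p):
    K,r,t=cam(n); return cv2.projectPoints(np.array(p,float).reshape(-1,3),r,t,K,None)[0].reshape(-1,2)
def tri(a,b):
    P=[]
    for n in("top","side"):
        K,r,t=cam(n); P.append(K@np.c_[cv2.Rodrigues(r)[0],t])
    X=cv2.triangulatePoints(P[0],P[1],np.array(a,float),np.array(b,float)).ravel(); return X[:3]/X[3]
def crop(im,x0,y0,w,h,s): 
    return cv2.resize(im[y0:y0+h,x0:x0+w],None,fx=s,fy=s,interpolation=cv2.INTER_CUBIC)
E
python3 - <<'E'
import cv2,numpy as np
from h import crop
a=cv2.imread("pics/top0.png");b=cv2.imread("pics/side0.png")
A=crop(a,240,110,200,145,4);cv2.imwrite("pics/c1.png",A)
cv2.imwrite("pics/c2.png",crop(b,270,170,130,150,4))
E
```

```text
(no output)
```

View pics/c1.png

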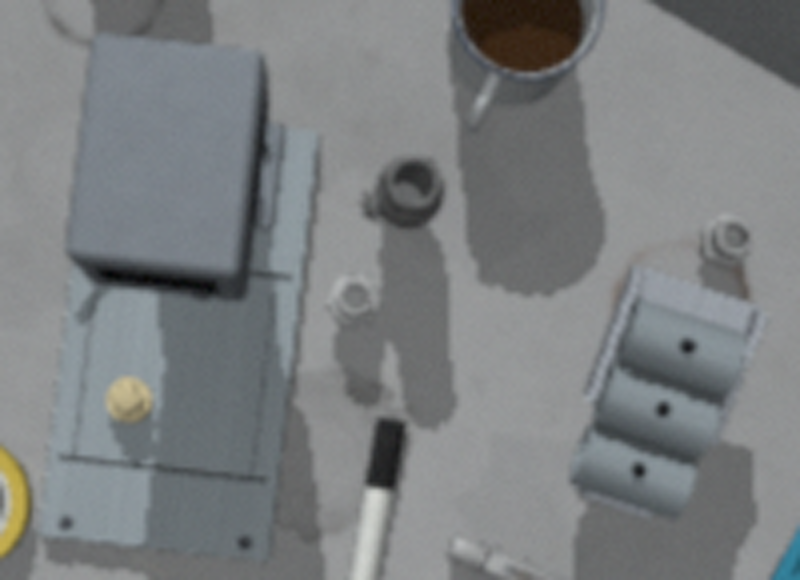

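View pics/c2.png

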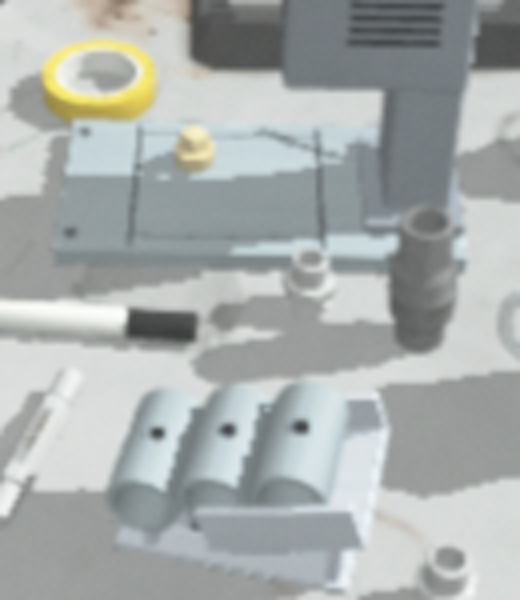

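Top crop: the lowest tube's hole is at about (399.5,227.5) px. The start line runs from (254.5,224) to (306.8,230), and the plug is at (272,210). The tubes in the rack are bright steel with their holes up, so the choice is right. Next I'll compute positions.

Run:
```python
from h import *
np.set_printoptions(precision=4,suppress=True)
T=lambda u,v:(240+(u+.5)/4-.5,110+(v+.5)/4-.5); S=lambda u,v:(270+(u+.5)/4-.5,170+(v+.5)/4-.5)
for a,b,z in(((638,470),(158,433),.066),((662,409),(228,430),.077),((687,346),(301,426),.088)):
    print("hole",tri(T(*a),S(*b)),ray("top",T(*a),z),ray("side",S(*b),z))
for n,f,pts in(("top",T,dict(s0=(58,457),s1=(267,480),c0=(45,538),c1=(267,560),f1=(290,276),scr0=(66,522),scr1=(245,542))),("side",S,dict(s0=(138,130),s1=(132,243),f0=(318,132),f1=(322,245),c0=(72,121),c1=(54,252),scr0=(84,131),scr1=(70,232)))):
    for k,p in pts.items(): print(n,k,ray(n,f(*p),.012))
print("plug",ray("top",T(129,398),.035),ray("side",S(197,131),.035),tri(T(129,398),S(197,131)))
```

```text
hole [ 0.5053 -0.2845  0.0645] [ 0.5044 -0.2842  0.066 ] [ 0.5062 -0.2859  0.066 ]
hole [ 0.5373 -0.295   0.0757] [ 0.5363 -0.2946  0.077 ] [ 0.5383 -0.2961  0.077 ]
hole [ 0.5696 -0.3055  0.0876] [ 0.5686 -0.3054  0.088 ] [ 0.5706 -0.3058  0.088 ]
top s0 [0.5085 0.0301 0.012 ]
top s1 [ 0.4971 -0.087   0.012 ]
top c0 [0.4633 0.0363 0.012 ]
top c1 [ 0.4526 -0.0876  0.012 ]
top f1 [ 0.6121 -0.0983  0.012 ]
top scr0 [0.4723 0.0248 0.012 ]
top scr1 [ 0.4624 -0.0752  0.012 ]
side s0 [0.5092 0.0243 0.012 ]
side s1 [ 0.5008 -0.0872  0.012 ]
side f0 [0.6261 0.0145 0.012 ]
side f1 [ 0.6134 -0.0965  0.012 ]
side c0 [0.4663 0.037  0.012 ]
side c1 [ 0.4546 -0.0922  0.012 ]
side scr0 [0.474  0.0255 0.012 ]
side scr1 [ 0.4641 -0.0747  0.012 ]
plug [ 0.5408 -0.0112  0.035 ] [ 0.5452 -0.0097  0.035 ] [ 0.5426 -0.0114  0.0362]
```

```bash
cat >> h.py <<'E'
YS=-0.096; O=np.array([.504,-.0303,0.]); YR=-0.313; RS=np.array([.5053,-.285,.048])
def ax(yaw): return np.array([np.cos(yaw),np.sin(yaw),0.]),np.array([-np.sin(yaw),np.cos(yaw),0.])
def W(x,y,z): a,b=ax(YS); return O+a*x+b*y+np.array([0,0,z])
def rot(yaw,tilt=0.):          # jaws along frame y, fingers pointing down and forward by tilt
    a,b=ax(yaw); z=np.sin(tilt)*a-np.array([0,0,np.cos(tilt)]); return np.c_[np.cross(b,z),b,z]
def st(): s=robot.get_state(); print("t",round(s["time"],2),"p",np.round(s["ee_pos"],4),"F",np.round(s["force"],1),"open",round(s["opening"],4))
E
python3 - <<'E'
from h import *
d=np.deg2rad
P=np.array([.5425,-.0107,.035])
for n,p,R in[("plug",P,rot(YS,d(15))),("drop",[.40,.03,.03],rot(YS,d(15))),("rack",RS,rot(YR)),("start",W(0,0,.03),rot(YS))]+[(f"push{t} {x}",W(x,0,.05),rot(YS,d(t))) for t in(35,45,55) for x in(-.05,.09)]:
    q=robot.ik(p,R); print(n,None if q is None else np.round(q,2))
from h import ray
print("tape",ray("top",(230,236),.01),"orange",ray("top",(307,297),.018),"green",ray("top",(371,302),.018),"gauge",ray("top",(374,255),.01),"marker",ray("top",(334,243),.01),"nip1",ray("top",(328,184),.03))
E
```

```text
plug [-0.25  0.46  0.22  2.16 -0.2   0.28  1.6 ]
drop [-0.04  0.3  -0.19  2.46  0.78  0.19  0.51]
rack [ 0.02  0.64  0.58  1.87 -0.49  0.78  2.12]
start [-0.33  0.53  0.4   2.06 -0.34  0.62  1.78]
push35 -0.05 None
push35 0.09 [ 0.54  0.55 -0.64  2.25  2.11  0.39 -0.49]
push45 -0.05 None
push45 0.09 [ 0.21  0.53 -0.28  2.35  2.78  0.55 -1.25]
push55 -0.05 None
push55 0.09 [-0.1   0.62  0.06  2.43  3.01  0.86 -1.6 ]
tape [0.48073402 0.08363964 0.01      ] orange [ 0.34908717 -0.09057458  0.018     ] green [ 0.33984714 -0.23155898  0.018     ] gauge [ 0.44243535 -0.23884284  0.01      ] marker [ 0.46804222 -0.14914508  0.01      ] nip1 [ 0.59829087 -0.13366139  0.03      ]
```

Run:
```python
from h import *
d=np.deg2rad
for t in(0,15,25,35,45,55):
    print(t,[(x,None if (q:=robot.ik(W(x,0,.055),rot(YS,d(t)))) is None else list(np.round(q,1))) for x in(-.05,-.03,0,.02,.04,.06,.08)])
```

```text
0 [(-0.05, [np.float64(-0.4), np.float64(0.4), np.float64(0.5), np.float64(2.2), np.float64(-0.3), np.float64(0.6), np.float64(1.8)]), (-0.03, [np.float64(-0.4), np.float64(0.4), np.float64(0.5), np.float64(2.1), np.float64(-0.3), np.float64(0.6), np.float64(1.8)]), (0, [np.float64(-0.4), np.float64(0.5), np.float64(0.4), np.float64(2.0), np.float64(-0.3), np.float64(0.7), np.float64(1.8)]), (0.02, [np.float64(-0.3), np.float64(0.5), np.float64(0.4), np.float64(2.0), np.float64(-0.3), np.float64(0.7), np.float64(1.8)]), (0.04, [np.float64(-0.3), np.float64(0.5), np.float64(0.4), np.float64(2.0), np.float64(-0.3), np.float64(0.7), np.float64(1.8)]), (0.06, [np.float64(-0.3), np.float64(0.6), np.float64(0.4), np.float64(1.9), np.float64(-0.3), np.float64(0.7), np.float64(1.8)]), (0.08, [np.float64(-0.3), np.float64(0.6), np.float64(0.4), np.float64(1.8), np.float64(-0.3), np.float64(0.8), np.float64(1.7)])]
15 [(-0.05, [np.float64(-0.4), np.float64(0.3), np.float64(0.4), np.float64(2.4), np.float64(-0.4), np.float64(0.3), np.float64(1.8)]), (-0.03, [np.float64(-0.4), np.float64(0.3), n
[... 2894 characters left out ...]
oat64(0.2), np.float64(0.5), np.float64(-0.2), np.float64(2.4), np.float64(2.8), np.float64(0.6), np.float64(-1.3)]), (0.08, [np.float64(0.3), np.float64(0.5), np.float64(-0.4), np.float64(2.4), np.float64(2.7), np.float64(0.6), np.float64(-1.2)])]
55 [(-0.05, None), (-0.03, None), (0, None), (0.02, None), (0.04, [np.float64(-0.2), np.float64(0.6), np.float64(0.2), np.float64(2.5), np.float64(3.0), np.float64(0.9), np.float64(-1.7)]), (0.06, [np.float64(-0.2), np.float64(0.6), np.float64(0.2), np.float64(2.5), np.float64(3.0), np.float64(0.9), np.float64(-1.7)]), (0.08, [np.float64(-0.2), np.float64(0.6), np.float64(0.1), np.float64(2.5), np.float64(3.0), np.float64(0.9), np.float64(-1.6)])]
```

Run:
```python
from h import *
R=rot(YS,np.deg2rad(10)); P=np.array([.5428,-.0107,0.])
robot.move_ptp([.42,.10,.20],R); st()
robot.move_ptp(P+[0,0,.12],R); st()
robot.move_linear(P+[0,0,.035],.12); 
robot.gripper_to(.018); st()
robot.move_linear(P+[0,0,.10],.15); st()
D=np.array([.405,.025,0.]); robot.move_linear(D+[0,0,.08],.25)
hit=robot.move_linear(D+[0,0,.024],.10,threshold=4); print(hit); st()
robot.gripper_to(.07)
robot.move_linear(D+[0,0,.12],.2); st()
im=robot.grab_frame("top"); cv2.imwrite("pics/t2.png",crop(im,200,130,260,195,3)[:,:,::-1])
```

```text
t 2.03 p [0.4202 0.1007 0.2001] F [ 0.3 -0.5 -0. ] open 0.0935
t 2.79 p [ 0.5426 -0.0101  0.1197] F [-0.6  0.2  0.1] open 0.0938
t 4.74 p [ 0.5428 -0.0107  0.035 ] F [-0.6  0.4 -1.7] open 0.024
t 5.33 p [ 0.5425 -0.0104  0.0995] F [-0.2 -0.1 -1.4] open 0.0238
True
t 6.64 p [0.4048 0.0243 0.0225] F [ 0.1 -0.   0.1] open 0.0237
t 8.13 p [0.4047 0.0254 0.1195] F [-0.1 -0.2  0. ] open 0.0699
```

View pics/t2.png

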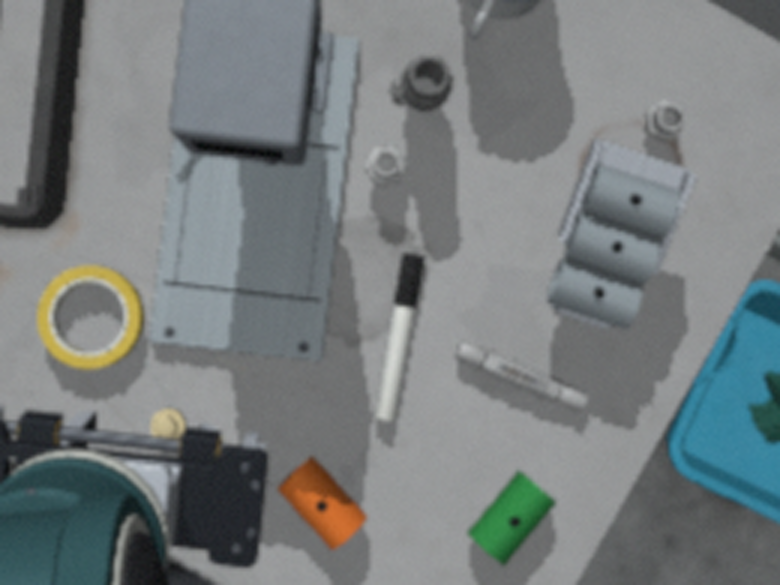

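The plug stands on the bench at crop (168,424), in front of the plate, and the tubes are unmoved (lowest hole at crop (599,293)). Tube 1 is next.

Run:
```python
from h import *
R=rot(YR); a,b=ax(YR); Z=np.array([0,0,1.])
robot.move_ptp(RS+.09*Z,R); robot.gripper_to(.082)
robot.move_linear(RS+.004*Z,.12,threshold=8); st()
robot.gripper_to(.054); st()
robot.move_linear(RS+.004*Z+.025*Z-.005*a,.05); robot.move_linear(RS+.10*Z-.01*a,.15); st()
robot.move_ptp(W(0,0,.13),rot(YS)); robot.pause(.2); st()
for n,c in(("top",(250,150,190,110)),("side",(270,170,150,120))):
    im=robot.grab_frame(n); cv2.imwrite(f"pics/{n}3.png",crop(im,*c,4)[:,:,::-1])
A=cv2.imread("pics/top3.png");B=cv2.imread("pics/side3.png")
C=np.zeros((920,760,3),np.uint8);C[:440]=A;C[440:,:600]=B;cv2.imwrite("pics/c3.png",cv2.resize(C,None,fx=.65,fy=.65))
```

```text
t 10.72 p [ 0.5056 -0.2853  0.0526] F [ 0.1 -0.8  1.1] open 0.082
t 11.19 p [ 0.5055 -0.2851  0.0523] F [-0.8  1.2  5.1] open 0.0599
t 12.47 p [ 0.4958 -0.2815  0.1474] F [ 0.7  0.2 -3.5] open 0.06
t 13.67 p [ 0.5041 -0.0317  0.1301] F [ 0.3  0.3 -3.2] open 0.0601
```

View pics/c3.png

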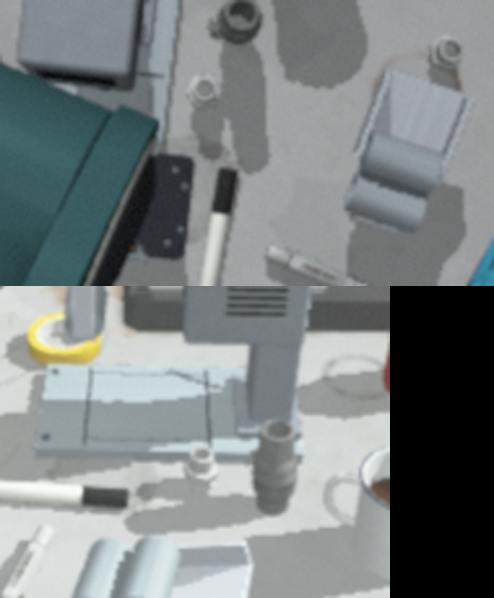

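Tubes 2 and 3 have rolled down to the stop, at about (388,203) and (402,163) in the composite. Now I'll lower tube 1 onto the start line and check the hole before letting go.

Run:
```python
from h import *
R=rot(YS)
robot.move_linear(W(0,0,.06),.15,frame=R)
print(robot.move_linear(W(0,0,.031),.04,threshold=3)); st()
im=robot.grab_frame("side"); cv2.imwrite("pics/s4.png",crop(im,265,150,130,100,5)[:,:,::-1])
```

```text
True
t 15.01 p [ 0.5038 -0.0302  0.0336] F [ 0.1 -0.3 -2. ] open 0.0597
```

View pics/s4.png

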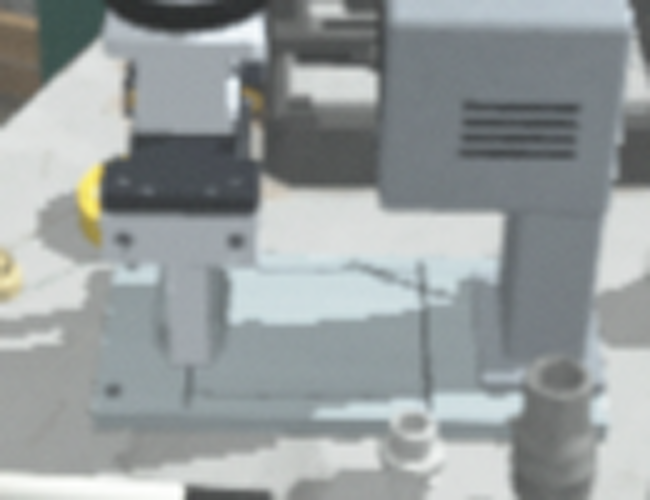

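The gripper sits over the start line (line at crop (190,385)) with the tube between its fingers. I'll release and check.

Run:
```python
from h import *
robot.gripper_to(.08); robot.pause(.1)
robot.move_linear(W(0,0,.085),.15); robot.pause(.2); st()
im=robot.grab_frame("side"); cv2.imwrite("pics/side5.png",im[:,:,::-1]); cv2.imwrite("pics/s5.png",crop(im,265,150,130,100,5)[:,:,::-1])
```

```text
t 16.38 p [ 0.5035 -0.0303  0.0842] F [0.6 0.3 1.1] open 0.08
```

View pics/s5.png

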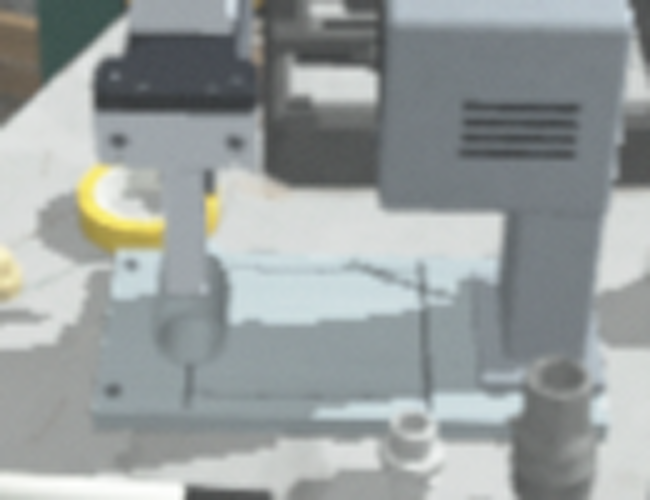

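Run:
```python
from h import *
R=rot(YS,np.deg2rad(12))
robot.gripper_to(.03)
robot.move_linear(W(-.055,0,.10),.2,frame=R); robot.move_linear(W(-.055,0,.057),.1); robot.pause(.1); st()
print("pred near end/hole side",proj("side",[W(0,-.03,.03),W(0,0,.048)]),"top",proj("top",[W(0,0,.048)]))
im=robot.grab_frame("side"); cv2.imwrite("pics/side6.png",im[:,:,::-1]); t=robot.grab_frame("top"); cv2.imwrite("pics/top6.png",t[:,:,::-1])
C=np.zeros((500,750,3),np.uint8); C[:,:400]=crop(im,275,185,80,100,5)[:,:,::-1]; C[:,400:]=crop(t,245,160,70,100,5)[:,:,::-1]; cv2.imwrite("pics/c6.png",C)
```

```text
t 18.48 p [ 0.4498 -0.0252  0.0575] F [-0.6 -0.3  0.3] open 0.0297
pred near end/hole side [[302.15354371 217.3351763 ]
 [302.70596676 203.84440471]] top [[279.79646426 225.93492398]]
```

View pics/c6.png

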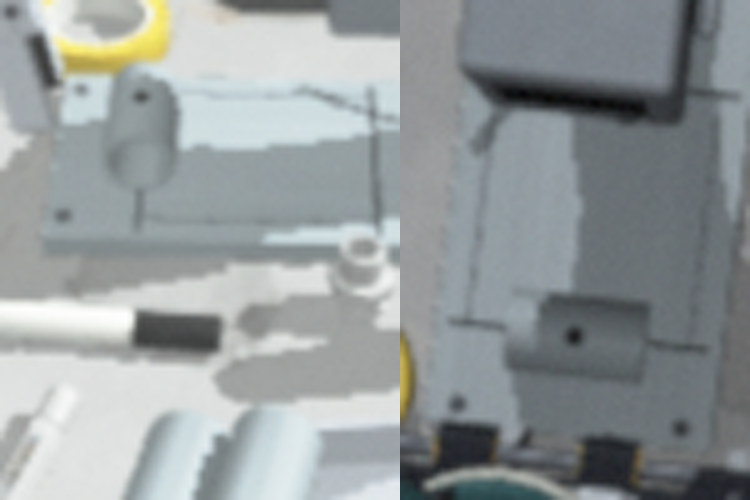

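Tube 1 lies at the start line with its hole up. The hole is at side px (303.3,204.1) against a predicted (302.7,203.8), and at top px (279.6,227.1) against (279.8,225.9). It is square to the plate. Now the first push.

Run:
```python
from h import *
robot.move_linear(W(.024,0,.057),.035); st(); robot.pause(.3)
im=robot.grab_frame("side"); cv2.imwrite("pics/side7.png",im[:,:,::-1]); t=robot.grab_frame("top"); cv2.imwrite("pics/top7.png",t[:,:,::-1])
ref=cv2.imread("pics/side5.png")[:,:,::-1]
d=np.abs(im.astype(int)-ref).sum(2)
print([list(proj("side",[W(x,-.03,.03)])[0].round(1)) for x in(.04,.06,.08,.115)])
C=np.zeros((500,775,3),np.uint8); C[:,:500]=crop(im,275,160,100,100,5)[:,:,::-1]; C[:,500:]=crop(t,260,160,55,100,5)[:,:,::-1]; cv2.imwrite("pics/c7.png",C)
```

```text
t 20.99 p [ 0.5278 -0.0326  0.057 ] F [ 0.7 -0.   0.3] open 0.0298
[[np.float64(318.8), np.float64(217.7)], [np.float64(327.1), np.float64(217.8)], [np.float64(335.4), np.float64(218.0)], [np.float64(350.0), np.float64(218.2)]]
```

View pics/c7.png

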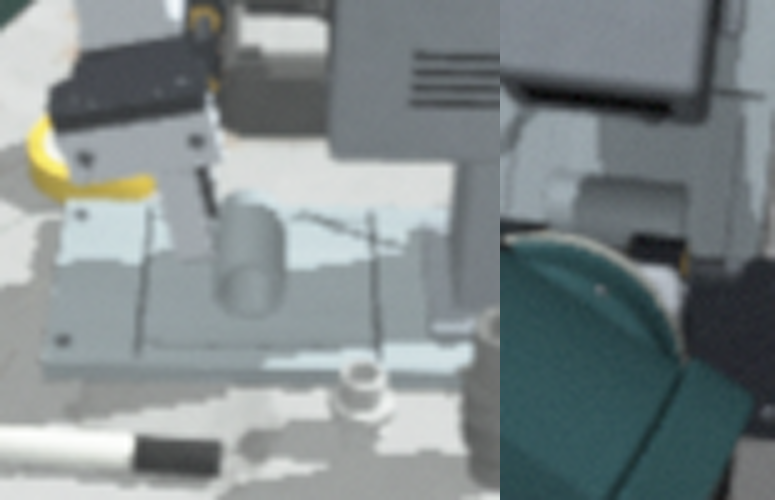

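Rolled to x ≈ 53 mm: the near end is centred at about side px (324.5,217.5), the tube is square and the hole is out of sight underneath. Next I'll back off, change to a 45° tilt and push it under the head.

Run:
```python
from h import *
R0=rot(YS,np.deg2rad(12)); R=rot(YS,np.deg2rad(45))
robot.move_linear(W(.005,0,.075),.15); robot.move_linear(W(-.05,0,.22),.25); st()
for p in(W(-.02,0,.20),W(.0,0,.12),W(.005,0,.056),W(.086,0,.056)): 
    q=robot.ik(p,R); print(None if q is None else np.round(q,2))
```

```text
t 22.9 p [ 0.4542 -0.0256  0.2197] F [-0.2  0.3 -0.1] open 0.03
[-0.86 -0.13  0.75  2.55  2.02  0.23 -0.55]
[ 0.92  0.4  -1.08  2.52  2.35  0.58 -0.75]
[ 0.9   0.76 -1.09  2.52  2.43  0.88 -0.64]
[ 0.89  0.84 -1.09  2.34  2.35  0.82 -0.47]
```

Run:
```python
from h import *
r=lambda t:rot(YS,np.deg2rad(t))
for p,t in((W(-.03,0,.19),25),(W(-.01,0,.15),35),(W(.0,0,.12),45)):
    robot.move_ptp(p,r(t)); st(); print(np.round(robot.get_state()["qpos"],2))
```

```text
t 23.34 p [ 0.4739 -0.0282  0.1899] F [ 1.1 -0.1  0.3] open 0.0297
[-1.09 -0.08  1.03  2.34  0.33  0.43  1.15]
t 26.24 p [ 0.4941 -0.0293  0.15  ] F [ 0.1  0.3 -0.2] open 0.0299
[ 0.98  0.19 -1.09  2.41  1.49  0.25  0.02]
t 27.12 p [ 0.5041 -0.0304  0.1201] F [ 0.2  0.4 -0. ] open 0.0298
[ 0.88  0.38 -1.03  2.52  2.37  0.56 -0.79]
```

Run:
```python
from h import *
robot.move_linear(W(.005,0,.056),.1)
robot.move_linear(W(.083,0,.056),.03); st(); robot.pause(.4)
im=robot.grab_frame("side"); cv2.imwrite("pics/side8.png",im[:,:,::-1]); t=robot.grab_frame("top")
C=np.zeros((500,775,3),np.uint8); C[:,:500]=crop(im,285,160,100,100,5)[:,:,::-1]; C[:,500:]=crop(t,260,160,55,100,5)[:,:,::-1]; cv2.imwrite("pics/c8.png",C)
```

```text
t 30.67 p [ 0.5872 -0.0382  0.0564] F [-2.8 -0.2  6.6] open 0.0301
```

View pics/c8.png

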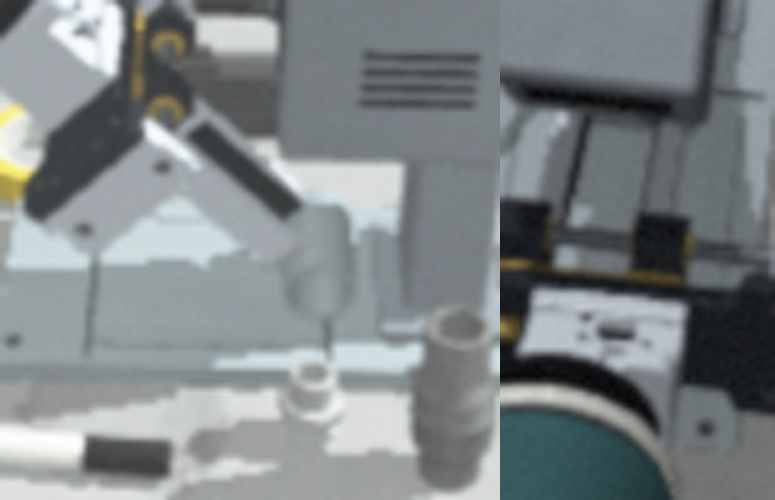

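The tube is at x ≈ 109.5 mm, with its near end at about side px (348,218) and the finish line showing just past it at crop (328,335). The wrist shows a slight wedging force, so I'll back off, go a little lower and nudge it 5–6 mm further.

Run:
```python
from h import *
robot.move_linear(W(.06,0,.058),.1); st(); robot.move_linear(W(.06,0,.048),.08)
robot.move_linear(W(.081,0,.048),.02); st(); robot.pause(.3)
robot.move_linear(W(.05,0,.05),.1); robot.move_linear(W(0,0,.12),.15); robot.pause(.3); st()
im=robot.grab_frame("side"); cv2.imwrite("pics/side9.png",im[:,:,::-1]); t=robot.grab_frame("top");cv2.imwrite("pics/top9.png",t[:,:,::-1])
C=np.zeros((600,800,3),np.uint8); C[:,:400]=crop(im,300,170,80,120,5)[:,:,::-1]; C[:,400:]=crop(t,240,150,200,300,2)[:500,:400,::-1] if 0 else 0
C[:375,400:]=crop(t,240,140,160,150,2.5)[:,:,::-1]; cv2.imwrite("pics/c9.png",C)
```

```text
t 31.55 p [ 0.5639 -0.0362  0.058 ] F [-0.3  0.8  0.4] open 0.0302
t 33.02 p [ 0.5845 -0.0381  0.048 ] F [ 0.1  0.1 -0.1] open 0.0303
t 34.81 p [ 0.504  -0.03    0.1195] F [-0.8  0.4 -0.2] open 0.0303
```

View pics/c9.png

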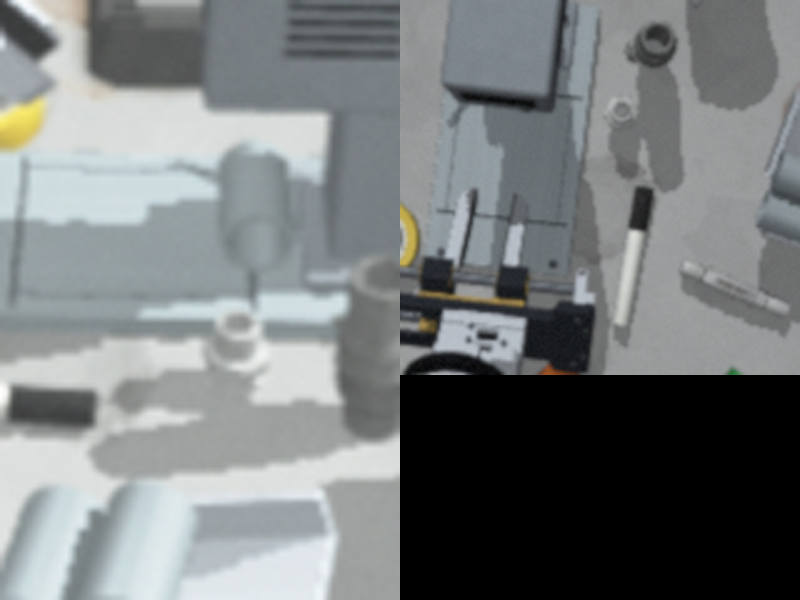

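Run:
```python
from h import *
np.set_printoptions(linewidth=200)
for n,x in((6,0.),(7,.053),(8,.1095),(9,.115)):
    g=cv2.imread(f"pics/side{n}.png",0).astype(int)
    out=[]
    for deg in range(-100,101,20):
        a=np.deg2rad(deg); u,v=proj("side",[W(x+.018*np.sin(a),0,.03+.018*np.cos(a))])[0]; u=int(round(u+.5));v=int(round(v))
        out.append((deg,g[v-1:v+2,u-1:u+2].min()))
    print(n,[f"{d}:{m}" for d,m in out])
g=cv2.imread("pics/side9.png",0); print(g[196:224,340:362])
```

```text
6 ['-100:141', '-80:142', '-60:146', '-40:145', '-20:95', '0:83', '20:134', '40:125', '60:121', '80:145', '100:153']
7 ['-100:139', '-80:133', '-60:133', '-40:139', '-20:148', '0:146', '20:139', '40:124', '60:124', '80:133', '100:134']
8 ['-100:136', '-80:153', '-60:155', '-40:148', '-20:149', '0:149', '20:137', '40:130', '60:124', '80:123', '100:125']
9 ['-100:134', '-80:137', '-60:137', '-40:137', '-20:147', '0:150', '20:141', '40:129', '60:125', '80:124', '100:125']
[[219 221 222 221 220 218 218 217 216 218 217 219 219 219 219 218 219 219 220 220 219 218]
 [219 220 220 219 219 218 217 215 213 212 215 217 219 219 219 219 219 220 220 219 219 218]
 [220 221 220 218 217 217 209 202 194 197 205 214 218 218 219 220 220 221 219 220 218 218]
 [222 221 221 218 215 204 185 172 168 181 199 209 213 211 213 218 219 220 220 219 221 218]
 [221 220 219 217 200 171 152 155 165 174 184 191 194 177 183 202 213 218 220 220 220 215]
 [219 217 216 207 178 149 145 148 152 154 156 156 155 148 146 159 182 205 217 218 218 213]
 [213 214 212 188 153 140 144 147 150 152 151 152 148 145 141 136 139 177 209 21
[... 1222 characters left out ...]
9 132 138 145 149 155 157 155 147 139 129 131 134 136 140 140]
 [156 155 154 146 139 129 127 131 139 145 149 154 157 155 148 138 129 130 134 138 139 139]
 [156 154 155 148 138 125 123 131 139 144 149 155 157 156 149 141 131 129 137 141 140 138]
 [155 154 153 150 142 130 126 132 139 145 149 154 158 157 150 140 132 131 140 150 142 136]
 [152 154 152 153 146 136 131 133 140 145 149 153 158 157 150 141 135 136 146 152 140 136]
 [154 153 152 152 148 140 134 135 139 144 148 155 158 156 149 141 138 142 149 152 139 134]
 [154 151 153 152 151 148 140 139 139 141 147 151 154 152 147 142 143 147 151 153 140 135]
 [155 153 152 153 152 151 148 146 143 139 139 145 146 146 145 145 149 152 153 151 138 134]]
```

Run:
```python
from h import *
st(); robot.sign_off()
```

```text
t 34.91 p [ 0.504  -0.0301  0.1197] F [-0.2  0.5 -0.3] open 0.0298
the job is handed in; nothing more can be done
```

I handed the job in at 34.9 s with tube 1 over the finish line, but it did not make the full turn you asked for.

- **Plug:** I set it standing on the bench in front of the plate, and the next picture showed it there.
- **Rack:** I lifted tube 1 out by its ends. Pictures showed tube 2 at the stop with tube 3 against it.
- **Placing:** Tube 1 was released on the start line. Its hole was upward and within about 1 px of where it should appear in both cameras.
- **First push (near-upright gripper):** The tube moved to about x = 53 mm, square, with the hole out of sight and no push force left at the end. That fits rolling over by about 170°. I worked out the angle from the distance and did not see it, so step 4 rests on that estimate.
- **Second push (45° tilt, under the head):** The tube reached about 110 mm, but the wrist showed about 7 N, so it was wedging. A lower nudge then took it to about 115 mm.
- **Last checks:** The near end of the tube is centred on the finish line in the side view (about 115 mm). It looks square, and the gripper is clear. I saw no bystander moved and no contact with the head.
- **Check that disagreed:** After a full turn the hole should be on top again. Neither the last picture nor the pixel check found it there, so the tube slid for part of the second push. I left it, because re-rolling under the head risked the end position.

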